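# Pack the good stamp in the clay-tool case

### The arm

A 6-joint arm with a two-finger parallel gripper is mounted at the origin on the work surface. World frame = base frame: x ahead of the robot, y to its left, z up, the work surface at z = 0. Lengths are in mm, angles in rad, forces in N, time in s.
With the tool pointing down it reaches from about 300 to 775 mm from the base axis. Payload 14.6 kg.
Tool frame: the origin (TCP) lies on the front face of the gripper's body, between the roots of the fingers; the fingertips stand 97 mm ahead of it and the grasp point (between the pads) lies 78 mm ahead of it; z points along the fingers, y is the line along which they close (so a half turn about z gives the same grasp; the last joint's range is limited). The gripper opens to 94 mm and grips with 3 to 60 N. Pads are 16 mm wide; open, the fingers measure 119 mm over their backs; the gripper's body (75 mm by 177 mm) begins 78 mm behind the grasp point.
Start: joints at [1.235, 0.3, 1.521, -0, 1.321, -0.067], TCP at [146.064, 530.241, 302.646] pointing down, gripper open.
Joint ranges: [-3.03, 3.03], [-0.79, 2.21], [0.23, 2.52], [-1.04, 4.18], [0, 3.07], [-2.55, 2.55]. Speed limits (rad/s): [2.22, 2.22, 2.57, 3.14, 3.14, 3.14].

### API

Orientations are given as [roll, pitch, yaw] about the fixed x, y, z axes, in that order (R = Rz(yaw) Ry(pitch) Rx(roll)).
In Python, from cell import * gives the robot as it stands.
- The arm moves only by the tool carry_out, never from a script. Its arguments are lists of equal length, an entry for each row: "slide": the shift along the world's x, y, z scaled (see below), a list of three; "dr": the turn, a rotation vector about the world's x, y, z scaled (see below), a list of three; "gripper": the opening in per cent of the stroke, from 0 (shut) to 100 (fully open). A call has 1 to 10 rows; each row is the pose to reach, as a shift and turn from the pose commanded when the call began, turning the shorter way round; what a row does not reach only later rows make up. The controller multiplies each number of a shift by 0.25 m and each number of a turn by 360 degrees. A row lasts 1/12 s, in which the tool goes at most 41.7 mm and 7.16 degrees, less where a joint would pass 70% of its speed; a pose out of reach is approached as far as the arm can. A call with a number of a shift or a turn outside -1 to 1 is refused whole. A call with a gripper value outside its range is refused whole. The fingers move at their own pace and stop on an object; "newtons" is the grip in N (left out, the last holds). Time passes only in rows, so rows that repeat a pose let the fingers close. It gives the time, the measured TCP pose, the force, the opening and the grip force at its end, in the units of the state.
- read_state(): the state, without advancing time (a new reading comes with each control period).
- camera(name): name is "scene" or "top" or "wrist"; returns the picture (420x560x3 uint8, red, green, blue); there is no depth.
- camera_model(name): a dict with "vfov" (degrees; the focal length in pixels is half the picture's height over the tangent of half this angle, whatever the lens; pixels are square), "cx", "cy" (the principal point, pixels), "R" (3x3) and "t" (3): a world point X has camera coordinates R X + t. Camera axes: x right, y down, z forward; pixel columns grow to the right and rows downward; lengths in mm; the calibration is good to about 2 mm. A picture is of the moment at which its call begins: read the wrist's pose just before it. camera_model takes no time and is no camera call; for the wrist camera it gives the pose at the moment of the call.
- sign_off(): hands the job in; it is judged then, once.
The state is a dict: "clock": time; "joints": joint angles; "qd": joint speeds; "effort": joint torques, N m; "eef_pos": TCP position; "eef_rot": TCP orientation; "wrist_force": force on the tool from outside, world axes, zero at the start; "moment": the same for the moment, N m; "finger_gap": finger opening in mm; "finger_force": force on a finger pad.
Only numpy, scipy, OpenCV 4.12 (cv2) and the standard library are available. Lean on these libraries where they do the work, as an engineer would, in place of code of your own. Each camera call takes 0.05 s, during which the arm holds its last target. There are 200 camera calls.

### The job

Two look-alike sprung stamps stand in the rack, and one has a worn, limp spring: to feel which, press the red cap well down on the left one (as the robot sees it), then on the right one. After that lift the blue case's lid right open and let it down gently on its stop. Stand the firm stamp upright in the case's empty middle bay, its length reaching from divider to divider, lowered in rather than dropped, leave the limp one in the rack and disturb nothing else.

Things in the scene. Friction and masses are not known exactly. Their poses are not given: they have to be found in the camera images.
- lid (a joint): angle of the case's lid: 0 closed, 1.8 resting open on its stop, leaning back beyond upright. It is hinged along the case's far top edge, weighs 250 g, and falls shut if let go before upright or back onto the stop if let go after it
- lid_handle (a point): middle of the lid's steel handle: a round bar 10 mm thick and 90 mm long, parallel to the lid's front edge, in the lid's plane, 45 mm out from that edge, 185 mm from the hinge line. With the lid closed it stands in front of the case, 90 mm above the table, free air below; the point turns with the lid
- lid_hinge (a point): middle of the hinge line, 86 mm above the table; the hinge runs along its y axis. The handle's middle lies at 185 mm from it, and moves in the vertical plane of the case's x axis, up and over to the far side
- case: blue tool case, fixed, 140 (x, depth) x 220 (y, width) x 86 mm, walls and floor 6 mm, origin under its centre, front and handle to its -x, z up. Two plywood dividers (5 mm thick, running along x, tops 80 mm above the table) part it into three bays; a jar stands in the left one and a brass collar lies in the right one, both lower than the walls
- bay (a point): centre of the floor of the case's empty middle bay (grey felt), 6 mm above the table, axes as the case. The bay is 128 mm along x and 68 mm along y and 74 mm deep: a stamp goes in standing, its 60 mm length along the case's y. Its ends are then 4 mm from the dividers, so no finger fits there; beside its long faces there are 46 mm
- rack: plywood stamp rack, fixed, origin under its centre, 80 (x) x 106 (y) x 66 mm. Two slots side by side at y = +25 (left) and -25 mm (right), floor 6 mm above the table, 44 mm wide between walls that rise as high as the stamps and run along x; each slot is open at its two ends (-x and +x) but for a lip whose top is 14 mm above the table, so a stamp can be taken only by its ends
- stamp_a_center (a point): centre (half-way up) of one of two look-alike sprung stamps: wooden block, yellow band, red cap, 60 (x) x 36 (y) x 60 mm (z up), 160 g. Cap: the top 10 mm; presses down 6 mm. One spring is firm (2 N at first, 9 N at full press), the other limp (0.5 to 2 N); either may be in either slot. Grip by the ends (60 mm) or the long faces (36 mm), on wood or cap
- stamp_b_center (a point): centre (half-way up) of one of two look-alike sprung stamps: wooden block, yellow band, red cap, 60 (x) x 36 (y) x 60 mm (z up), 160 g. Cap: the top 10 mm; presses down 6 mm. One spring is firm (2 N at first, 9 N at full press), the other limp (0.5 to 2 N); either may be in either slot. Grip by the ends (60 mm) or the long faces (36 mm), on wood or cap
- stamp_a_cap (a joint): how far the red cap of stamp_a is pressed down (m), 0 up to 0.006
- stamp_b_cap (a joint): how far the red cap of stamp_b is pressed down (m), 0 up to 0.006
- board_top (a point): centre of the top of a bare wooden board, fixed, 160 (x) x 120 (y) x 12 mm, top 12 mm above the table: free room to set a stamp down
- glaze: blue glaze jar with a white cap in the case's left (+y) bay, 48 mm across, 55 mm high; leave it. Origin under its centre
- collar: brass ring in the case's right (-y) bay, 48 mm across, 30 mm high; leave it. Origin under its centre
- pot: terracotta cup, 80 mm across, 75 mm high; leave it. Origin under its centre
- mug: white mug, 76 mm across, 90 mm high; leave it. Origin under its centre
- pen: black pen, 135 mm long (x), 11 mm thick; leave it. Origin under its centre
- book: black sketchbook, 206 x 146 x 32 mm, lying flat; leave it
- spatula: wooden-handled spatula lying flat; leave it

How it is judged:
By the outcome, as a careful person would: the job done as asked, in the order asked, and still so for the second after the job is handed in, with the robot touching nothing.
It also fails if it takes over 72 s, if anything falls off the work surface, if the arm or the gripper's body presses on something with over 40 N, if the wrist force passes 120 N, or if a joint passes its speed limit or range.

## Working session

There is one attempt and no reset: what is moved stays moved. The work goes in short steps, Python scripts to look and compute and a tool call to move; the robot and the scene stay as the last step left them, time stands still between calls to the robot, and variables do not carry over. Pictures are saved under pics/ and viewed, at most 12 in all, crops included, and the job is handed in when it is done.

Besides the shell and the picture viewer there is one more tool, called after ">>>" as name(argument=value, ...) on one line, values as JSON. carry_out: Moves the arm, as the interface text tells. Its arguments: {"type":"object","properties":{"slide":{"type":"array","items":{"type":"array","items":{"type":"number","minimum":-1,"maximum":1}}},"dr":{"type":"array","items":{"type":"array","items":{"type":"number","minimum":-1,"maximum":1}}},"gripper":{"type":"array","items":{"type":"number"}},"newtons":{"type":"number"}},"required":["slide","dr","gripper"]}

```bash
ls; mkdir -p pics; python3 - <<'E'
from cell import *
import cv2, numpy as np
for n in ("scene","top"):
    m=camera_model(n); print(n,m['vfov'],m['cx'],m['cy'],np.round(m['R'],4).tolist(),np.round(m['t'],1).tolist())
    im=camera(n)[...,::-1]; cv2.imwrite(f'pics/{n}0.png',cv2.resize(im,(800,600),interpolation=cv2.INTER_CUBIC))
print(read_state())
E
```

```text
pics
scene 47.389626602392745 284.97342758857235 210.1645401895099 [[0.876, 0.4822, 0.0114], [0.4196, -0.7501, -0.5112], [-0.2379, 0.4526, -0.8594]] [-486.8, -253.5, 1509.2]
top 42.94230610311055 279.5858773195576 209.07120450729354 [[0.0179, -0.9998, 0.0087], [-0.9819, -0.0192, -0.1886], [0.1887, -0.0052, -0.982]] [-66.6, 576.8, 1478.3]
{'clock': 0.1, 'joints': array([ 1.23539493e+00,  3.00406458e-01,  1.52147046e+00,  1.31832498e-05,
        1.32072392e+00, -6.65895992e-02]), 'qd': array([ 0.0013317 , -0.00159672, -0.00204361, -0.00024278, -0.00026454,
       -0.00195743]), 'effort': array([ 4.95233071e-04, -5.32652521e+01, -3.53282189e+01,  7.09455041e-02,
        2.33963592e-02, -9.99479539e-05]), 'eef_pos': array([146.02657485, 530.13177935, 302.16853955]), 'eef_rot': array([-3.14058755e+00, -7.98269901e-05,  2.87277754e+00]), 'wrist_force': array([-0.20231856,  1.82467856,  0.0136669 ]), 'moment': array([-0.00920737,  0.02799095,  0.00181511]), 'finger_force': 0.0, 'finger_gap': 93.967617603387}
```

View pics/top0.png

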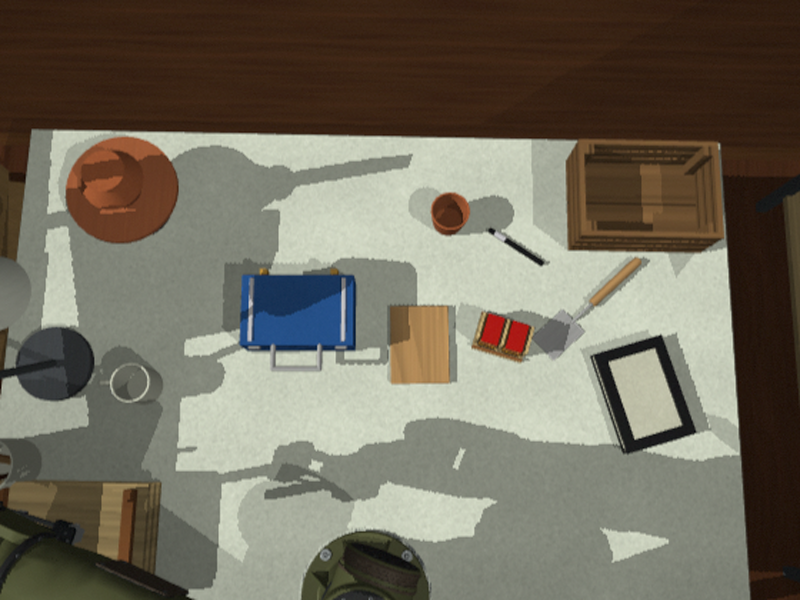

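View pics/scene0.png

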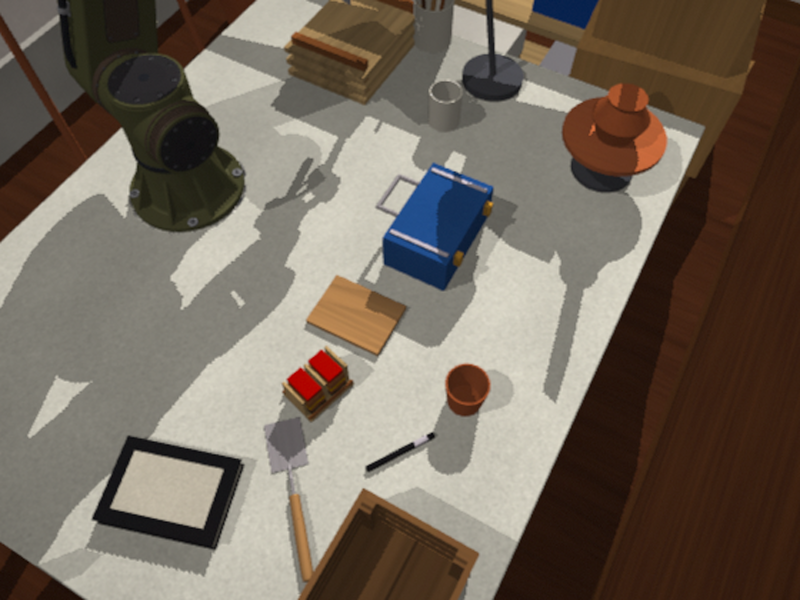

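The top view shows the case (centre about 298,312, handle bar at row 368), the board (422,344), and the rack with red caps at about (493,329) and (517,337). In the scene view the caps are at about (326,366) and (304,385).

```bash
cat > h.py <<'E'
from cell import *
import cv2, numpy as np
from scipy.spatial.transform import Rotation as Ro
def ray(m,u,v):
    f=210/np.tan(np.radians(m['vfov']/2)); d=np.array([(u-m['cx'])/f,(v-m['cy'])/f,1])
    R=np.array(m['R']);return -R.T@np.array(m['t']),R.T@d
def back(m,u,v,z):
    c,d=ray(m,u,v); return c+d*(z-c[2])/d[2]
def mask_blobs(mask,amin):
    n,l,s,c=cv2.connectedComponentsWithStats(mask.astype(np.uint8)); 
    return [(l==i) for i in range(1,n) if s[i,4]>=amin]
def red(im): 
    r,g,b=[im[...,i].astype(int) for i in range(3)]; return (r>110)&(g<45)&(b<45)
def blue(im):
    r,g,b=[im[...,i].astype(int) for i in range(3)]; return (b>70)&(b>1.6*r)&(b>1.4*g)
def rect(m,mask,z):
    vs,us=np.nonzero(mask); P=np.array([back(m,u,v,z)[:2] for u,v in zip(us,vs)],np.float32)
    return cv2.minAreaRect(P)
E
python3 - <<'E'
from h import *
for n in ("top","scene"):
    m=camera_model(n); im=camera(n)
    for b in mask_blobs(red(im),60): print(n,'red',b.sum(),rect(m,b,66))
    for b in mask_blobs(blue(im),800): print(n,'blue',b.sum(),rect(m,b,90))
    if n=='top':
        for u,v in [(272,368),(321,367),(243,276),(354,275),(355,347),(243,348)]: print(np.round(back(m,u*.7,v*.7,90)))
        for u,v in [(389,306),(454,306),(455,382),(391,384)]: print('board',np.round(back(m,u*.7,v*.7,12)))
        for u,v in [(483,310),(533,324),(524,361),(472,350)]: print('rack',np.round(back(m,u*.7,v*.7,66)))
    else:
        for u,v in [(404,178),(379,207)]: print('handle',np.round(back(m,u*.7,v*.7,90)))
        for u,v in [(434,166),(494,186),(445,254),(386,235)]: print('lid',np.round(back(m,u*.7,v*.7,90)))
E
```

```text
top red 232 ((518.8121948242188, -241.2235107421875), (33.349365234375, 55.93982696533203), 73.9005126953125)
top red 234 ((505.10284423828125, -289.2760925292969), (33.49447250366211, 55.88785171508789), 74.22837829589844)
top blue 3563 ((541.1264038085938, 144.71438598632812), (144.65423583984375, 220.823486328125), 1.1379071474075317)
[430. 187.  90.]
[434.  93.  90.]
[611. 254.  90.]
[617.  35.  90.]
[474.  29.  90.]
[468. 245.  90.]
board [570. -35.  12.]
board [ 573. -169.   12.]
board [ 416. -172.   12.]
board [410. -42.  12.]
rack [ 556. -223.   66.]
rack [ 530. -322.   66.]
rack [ 456. -303.   66.]
rack [ 476. -201.   66.]
scene red 261 ((522.6194458007812, -244.35105895996094), (33.0427131652832, 54.735958099365234), 73.32597351074219)
scene red 268 ((508.834716796875, -292.87744140625), (32.108558654785156, 54.7296028137207), 74.17182159423828)
scene blue 3267 ((553.9178466796875, 118.52074432373047), (149.2032470703125, 270.59381103515625), 1.7359614372253418)
handle [445. 186.  90.]
handle [438.  95.  90.]
lid [484. 245.  90.]
lid [616. 258.  90.]
lid [606.  58.  90.]
lid [485.  42.  90.]
```

>>> carry_out(slide=[[0.92, -0.96, 0.2], [0.92, -0.96, 0.2], [0.92, -0.96, 0.2], [0.92, -0.96, 0.2], [0.92, -0.96, 0.2], [0.92, -0.96, 0.2], [0.92, -0.96, 0.2], [0.92, -0.96, 0.2], [0.92, -0.96, 0.2], [0.92, -0.96, 0.2]], dr=[[0, 0, -0.207], [0, 0, -0.207], [0, 0, -0.207], [0, 0, -0.207], [0, 0, -0.207], [0, 0, -0.207], [0, 0, -0.207], [0, 0, -0.207], [0, 0, -0.207], [0, 0, -0.207]], gripper=[100, 100, 100, 100, 100, 100, 100, 100, 100, 100])

```text
clock: 1.03
eef_pos: [377.6, 288.4, 352.9]
eef_rot: [3.141, -0.0, 1.613]
wrist_force: [-0.2, 0.3, -0.4]
finger_gap: 93.8
finger_force: 0.0
```

>>> carry_out(slide=[[0.1, -0.6, 0.2], [0.1, -0.6, 0.2], [0.1, -0.6, 0.2], [0.1, -0.6, 0.2], [0.1, -0.6, 0.2], [0.1, -0.6, 0.2], [0.1, -0.6, 0.2]], dr=[[0, 0, -0.008], [0, 0, -0.008], [0, 0, -0.008], [0, 0, -0.008], [0, 0, -0.008], [0, 0, -0.008], [0, 0, -0.008]], gripper=[100, 100, 100, 100, 100, 100, 100])

```text
clock: 1.62
eef_pos: [401.0, 140.5, 402.3]
eef_rot: [-3.141, -0.0, 1.572]
wrist_force: [-0.2, 0.2, 0.1]
finger_gap: 94.2
finger_force: 0.0
```

```bash
python3 - <<'E'
from h import *
s=read_state(); m=camera_model('wrist'); im=camera('wrist'); cv2.imwrite('pics/w1.png',im[...,::-1])
np.save('w1.npy',np.array([s['clock']])); import pickle; pickle.dump((m,im),open('w1.pkl','wb'))
print(s['clock'],s['eef_pos'],s['eef_rot'],s['joints'],m['vfov'],-np.array(m['R']).T@m['t'],np.round(m['R'],3).tolist(),s['wrist_force'])
E
```

```text
1.6167 [400.9571074  140.52842941 402.30276851] [-3.14113307e+00 -8.60931969e-05  1.57211150e+00] [ 2.50773063e-01 -4.86984017e-02  1.68287001e+00  1.97281147e-04
  1.50784516e+00  2.49445414e-01] 58.105090793236975 [402.52245116 220.55694051 485.27092085] [[1.0, 0.002, -0.001], [0.002, -0.962, 0.274], [-0.0, -0.274, -0.962]] [-0.23544391  0.22946922  0.07964118]
```

View pics/w1.png

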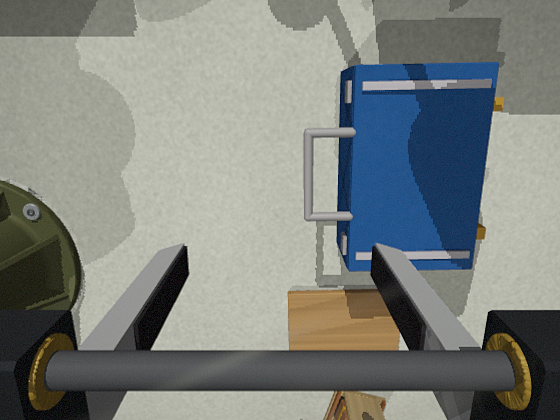

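The wrist view shows the handle bar centreline from (309,132) to (308,217) and the lid-top corners at about (357,66), (497,66), (472,268), (350,268).

```bash
python3 - <<'E'
from h import *; import pickle
m,im=pickle.load(open('w1.pkl','rb'))
for p in [(309,132),(308,217)]: print('bar',np.round(back(m,*p,90),1))
for p in [(357,66),(497,66),(472,268),(350,268)]: print('lid',np.round(back(m,*p,92),1))
E
```

```text
bar [432.9 187.5  90. ]
bar [434.   95.8  90. ]
lid [478.2 251.4  92. ]
lid [615.1 251.7  92. ]
lid [621.2  36.3  92. ]
lid [482.9  35.9  92. ]
```

>>> carry_out(slide=[[0.2, -0.96, 0], [0.2, -0.96, 0], [0.2, -0.96, 0], [0.2, -0.96, 0], [0.2, -0.96, 0], [0.2, -0.96, 0], [0.2, -0.96, 0]], dr=[[0, 0, -0.044], [0, 0, -0.044], [0, 0, -0.044], [0, 0, -0.044], [0, 0, -0.044], [0, 0, -0.044], [0, 0, -0.044]], gripper=[100, 100, 100, 100, 100, 100, 100])

```text
clock: 2.25
eef_pos: [451.9, -103.3, 401.4]
eef_rot: [-3.14, 0.001, 1.294]
wrist_force: [1.2, 0.9, -1.1]
finger_gap: 93.8
finger_force: 0.0
```

>>> carry_out(slide=[[0.28, -0.57, -0.6], [0.28, -0.57, -0.6], [0.28, -0.57, -0.6], [0.28, -0.57, -0.6], [0.28, -0.57, -0.6], [0.28, -0.57, -0.6], [0.28, -0.57, -0.6], [0.28, -0.57, -0.6]], dr=[[0, 0, 0], [0, 0, 0], [0, 0, 0], [0, 0, 0], [0, 0, 0], [0, 0, 0], [0, 0, 0], [0, 0, 0]], gripper=[100, 100, 100, 100, 100, 100, 100, 100])

```text
clock: 2.92
eef_pos: [521.5, -240.8, 252.7]
eef_rot: [-3.141, -0.0, 1.297]
wrist_force: [-0.5, -0.3, -0.1]
finger_gap: 93.9
finger_force: 0.0
```

```bash
python3 - <<'E'
from h import *
s=read_state(); m=camera_model('wrist'); im=camera('wrist'); cv2.imwrite('pics/w2.png',im[...,::-1])
print(s['clock'],s['eef_pos'],s['eef_rot'],s['wrist_force'])
for b in mask_blobs(red(im),300): print(b.sum(),rect(m,b,66))
E
```

```text
2.9167 [ 521.45592228 -240.84539673  252.73086333] [-3.14078401e+00 -3.92769259e-04  1.29720327e+00] [-0.54896773 -0.25994775 -0.10815454]
3346 ((520.5693359375, -241.69854736328125), (34.247459411621094, 56.955501556396484), 74.39649200439453)
2962 ((507.0715637207031, -289.2730407714844), (35.84656524658203, 56.95675277709961), 73.15326690673828)
```

View pics/w2.png

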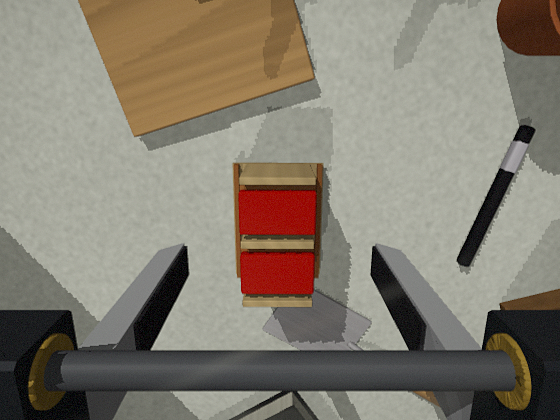

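The rack is seen square in the wrist view, with the left cap at about (277,212) and the right at (277,273). They map to (520.6,-242) and (507,-289.7). I'll close the fingers and press the left one first.

>>> carry_out(slide=[[-0.004, -0.004, 0], [-0.004, -0.004, 0], [-0.004, -0.004, -0.1], [-0.004, -0.004, -0.2], [-0.004, -0.004, -0.28], [-0.004, -0.004, -0.32], [-0.004, -0.004, -0.34], [-0.004, -0.004, -0.34], [-0.004, -0.004, -0.34], [-0.004, -0.004, -0.34]], dr=[[0, 0, 0], [0, 0, 0], [0, 0, 0], [0, 0, 0], [0, 0, 0], [0, 0, 0], [0, 0, 0], [0, 0, 0], [0, 0, 0], [0, 0, 0]], gripper=[0, 0, 0, 0, 0, 0, 0, 0, 0, 0], newtons=10)

```text
clock: 3.8
eef_pos: [520.5, -243.4, 169.1]
eef_rot: [3.14, 0.0, 1.296]
wrist_force: [0.5, 0.2, 0.9]
finger_gap: 30.3
finger_force: 0.0
```

```bash
python3 -c "
from h import *
s=read_state();print(s['eef_pos'],s['wrist_force'],s['finger_gap'])"
```

```text
[ 520.48134055 -243.41867168  169.06580107] [0.54336661 0.17912024 0.86781835] 30.333377886317994
```

>>> carry_out(slide=[[0, 0, 0], [0, 0, 0], [0, 0, 0], [0, 0, 0], [0, 0, -0.012], [0, 0, -0.02], [0, 0, -0.028], [0, 0, -0.036], [0, 0, -0.036], [0, 0, -0.036]], dr=[[0, 0, 0], [0, 0, 0], [0, 0, 0], [0, 0, 0], [0, 0, 0], [0, 0, 0], [0, 0, 0], [0, 0, 0], [0, 0, 0], [0, 0, 0]], gripper=[0, 0, 0, 0, 0, 0, 0, 0, 0, 0])

```text
clock: 4.63
eef_pos: [520.1, -243.3, 158.6]
eef_rot: [-3.141, -0.0, 1.296]
wrist_force: [-0.5, 0.8, 1.3]
finger_gap: 0.5
finger_force: 0.8
```

>>> carry_out(slide=[[0, 0, -0.004], [0, 0, -0.008], [0, 0, -0.008], [0, 0, -0.008]], dr=[[0, 0, 0], [0, 0, 0], [0, 0, 0], [0, 0, 0]], gripper=[0, 0, 0, 0])

```text
clock: 4.97
eef_pos: [520.1, -243.3, 157.2]
eef_rot: [3.141, 0.0, 1.296]
wrist_force: [-2.3, 1.7, 8.4]
finger_gap: 0.3
finger_force: 3.8
```

>>> carry_out(slide=[[0, 0, -0.004], [0, 0, -0.006], [0, 0, -0.006], [0, 0, -0.006]], dr=[[0, 0, 0], [0, 0, 0], [0, 0, 0], [0, 0, 0]], gripper=[0, 0, 0, 0])

```text
clock: 5.3
eef_pos: [520.3, -243.4, 156.8]
eef_rot: [3.14, 0.0, 1.296]
wrist_force: [-7.1, 2.5, 17.6]
finger_gap: 0.6
finger_force: 9.0
```

>>> carry_out(slide=[[0, 0, 0.08], [0, 0, 0.08], [-0.054, -0.186, 0.08], [-0.054, -0.186, 0.08], [-0.054, -0.186, 0.08], [-0.054, -0.186, 0.05], [-0.054, -0.186, 0.05], [-0.054, -0.186, 0.05]], dr=[[0, 0, 0], [0, 0, 0], [0, 0, 0], [0, 0, 0], [0, 0, 0], [0, 0, 0], [0, 0, 0], [0, 0, 0]], gripper=[0, 0, 0, 0, 0, 0, 0, 0])

```text
clock: 5.97
eef_pos: [506.7, -288.7, 166.8]
eef_rot: [-3.14, -0.001, 1.297]
wrist_force: [-0.7, -0.2, 0.5]
finger_gap: 0.9
finger_force: 0.0
```

>>> carry_out(slide=[[0, 0, -0.012], [0, 0, -0.02], [0, 0, -0.028], [0, 0, -0.034], [0, 0, -0.034], [0, 0, -0.034]], dr=[[0, 0, 0], [0, 0, 0], [0, 0, 0], [0, 0, 0], [0, 0, 0], [0, 0, 0]], gripper=[0, 0, 0, 0, 0, 0])

```text
clock: 6.47
eef_pos: [506.8, -289.5, 159.5]
eef_rot: [3.141, -0.0, 1.296]
wrist_force: [-0.1, 3.0, 6.1]
finger_gap: 0.8
finger_force: 3.2
```

>>> carry_out(slide=[[0, 0, -0.006], [0, 0, -0.012], [0, 0, -0.012], [0, 0, -0.012]], dr=[[0, 0, 0], [0, 0, 0], [0, 0, 0], [0, 0, 0]], gripper=[0, 0, 0, 0])

```text
clock: 6.8
eef_pos: [507.0, -289.5, 157.4]
eef_rot: [3.14, -0.0, 1.296]
wrist_force: [-3.1, 4.6, 14.4]
finger_gap: 0.5
finger_force: 7.1
```

```bash
python3 -c "
from h import *
s=read_state();print(s['eef_pos'],s['eef_rot'],s['wrist_force'],s['finger_gap'])"
```

```text
[ 506.96242101 -289.50900871  157.3937556 ] [ 3.14034081e+00 -1.10105598e-04  1.29629144e+00] [-3.09130427  4.62968059 14.37743796] 0.537539321133351
```

>>> carry_out(slide=[[0, 0, 0.15], [0, 0, 0.32], [-0.05, 0.3, 0.5], [-0.16, 0.88, 0.6], [-0.16, 0.88, 0.6], [-0.16, 0.88, 0.6], [-0.16, 0.88, 0.6], [-0.16, 0.88, 0.6], [-0.16, 0.88, 0.6], [-0.16, 0.88, 0.6]], dr=[[0, 0, 0], [0, 0, 0], [0, 0, 0.047], [0, 0, 0.047], [0, 0, 0.047], [0, 0, 0.047], [0, 0, 0.047], [0, 0, 0.047], [0, 0, 0.047], [0, 0, 0.047]], gripper=[0, 0, 0, 43, 43, 43, 43, 43, 43, 43])

```text
clock: 7.63
eef_pos: [466.5, -68.9, 306.6]
eef_rot: [3.14, 0.0, 1.594]
wrist_force: [-0.2, -1.0, -0.1]
finger_gap: 40.2
finger_force: 0.0
```

>>> carry_out(slide=[[-0.132, 0.844, -0.16], [-0.132, 0.844, -0.16], [-0.132, 0.844, -0.16], [-0.132, 0.844, -0.16], [-0.132, 0.844, -0.16], [-0.132, 0.844, -0.16], [-0.132, 0.844, -0.16], [-0.132, 0.844, -0.16]], dr=[[0, 0, 0], [0, 0, 0], [0, 0, 0], [0, 0, 0], [0, 0, 0], [0, 0, 0], [0, 0, 0], [0, 0, 0]], gripper=[43, 43, 43, 43, 43, 43, 43, 43])

```text
clock: 8.3
eef_pos: [434.0, 140.5, 265.8]
eef_rot: [-3.141, 0.001, 1.592]
wrist_force: [0.8, 0.1, -0.2]
finger_gap: 40.3
finger_force: 0.0
```

```bash
python3 -c "
from h import *
s=read_state();print(s['eef_pos'],s['eef_rot'],s['wrist_force'],s['finger_gap'])
m=camera_model('top')
for b in mask_blobs(red(camera('top')),60): print(b.sum(),rect(m,b,66))"
```

```text
[433.99835748 140.51018832 265.75002907] [-3.14083720e+00  5.09929278e-04  1.59166550e+00] [ 0.76441373  0.1453941  -0.15114615] 40.2706339895185
213 ((518.2576904296875, -241.92091369628906), (31.194604873657227, 55.80126953125), 74.7945785522461)
214 ((504.51318359375, -289.8759765625), (31.101425170898438, 55.654815673828125), 74.44764709472656)
```

>>> carry_out(slide=[[0, 0, -0.13], [0, 0, -0.25], [0, 0, -0.34], [0, 0, -0.39], [0, 0, -0.39], [0, 0, -0.39], [0, 0, -0.39], [0, 0, -0.39], [0, 0, -0.39], [0, 0, -0.39]], dr=[[0, 0, 0], [0, 0, 0], [0, 0, 0], [0, 0, 0], [0, 0, 0], [0, 0, 0], [0, 0, 0], [0, 0, 0], [0, 0, 0], [0, 0, 0]], gripper=[43, 43, 43, 43, 43, 0, 0, 0, 0, 0], newtons=12)

```text
clock: 9.18
eef_pos: [432.5, 141.1, 169.0]
eef_rot: [-3.138, 0.0, 1.591]
wrist_force: [-24.0, -1.2, 17.0]
finger_gap: 11.0
finger_force: 12.0
```

```bash
python3 -c "
from h import *
s=read_state();print(s['eef_pos'],s['eef_rot'],s['wrist_force'],s['finger_gap'],s['finger_force'],s['joints'])
im=camera('wrist');cv2.imwrite('pics/w3.png',im[...,::-1])
H=np.array([619.3,145.2,86]);u=np.array([np.cos(.021),np.sin(.021),0])
a0=np.arctan2(4,185)
for k in range(0,19):
  a=a0+k*.1; p=H-u*185*np.cos(a)+np.array([0,0,185*np.sin(a)])
  d=p-(H-u*185*np.cos(a0)+np.array([0,0,4])); print(k, np.round(d/250,3), np.round(p+[0,0,78]))
"
```

```text
[432.46605041 141.10704056 168.9753237 ] [-3.13787976e+00  2.57116389e-04  1.59117547e+00] [-24.02735937  -1.22874504  16.96933984] 11.0231206381227 12.03696995973587 [2.34644014e-01 2.61353827e-01 1.91567317e+00 6.53279133e-04
 9.68248419e-01 2.13894114e-01]
0 [ 0.  0. -0.] [434. 141. 168.]
1 [0.005 0.    0.074] [436. 141. 186.]
2 [0.018 0.    0.147] [439. 141. 205.]
3 [0.038 0.001 0.218] [444. 142. 222.]
4 [0.065 0.001 0.287] [451. 142. 240.]
5 [0.098 0.002 0.353] [459. 142. 256.]
6 [0.138 0.003 0.415] [469. 142. 272.]
7 [0.184 0.004 0.473] [480. 142. 286.]
8 [0.236 0.005 0.526] [493. 143. 299.]
9 [0.292 0.006 0.573] [507. 143. 311.]
10 [0.353 0.007 0.615] [523. 143. 322.]
11 [0.418 0.009 0.651] [539. 144. 331.]
12 [0.487 0.01  0.679] [556. 144. 338.]
13 [0.557 0.012 0.701] [574. 144. 343.]
14 [0.63  0.013 0.716] [592. 145. 347.]
15 [0.703 0.015 0.723] [610. 145. 349.]
16 [0.777 0.016 0.723] [629. 145. 349.]
17 [0.851 0.018 0.716] [647. 146. 347.]
18 [0.923 0.019 0.701] [665. 146. 343.]
```

View pics/w3.png

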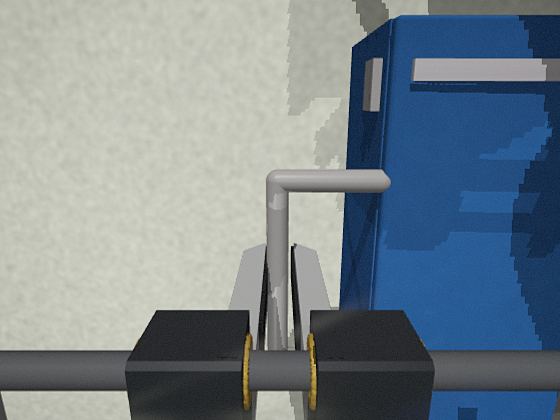

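The bar is between the pads (gap 11.0 mm, as it should be). The force says the bar is about 2 mm nearer than I commanded. I'll lift a little with that correction and check the force and the arm's reach.

>>> carry_out(slide=[[-0.007, 0, 0.0], [-0.004, 0, 0.05], [0.002, 0, 0.1], [0.011, 0, 0.147], [0.031, 0, 0.218], [0.031, 0, 0.218]], dr=[[0, 0, 0], [0, 0, 0], [0, 0, 0], [0, 0, 0], [0, 0, 0], [0, 0, 0]], gripper=[0, 0, 0, 0, 0, 0])

```text
clock: 9.73
eef_pos: [441.0, 141.3, 225.7]
eef_rot: [-3.14, -0.0, 1.592]
wrist_force: [-11.4, 0.2, 3.1]
finger_gap: 9.6
finger_force: 12.0
```

```bash
python3 -c "
from h import *
from scipy.optimize import least_squares
s=read_state();print(s['eef_pos'],s['eef_rot'],s['wrist_force'],s['finger_gap'],s['finger_force'],s['joints'])
q=s['joints'];p=s['eef_pos']
D=np.array([(.30041,1.52147,549.9,302.2),(-.0487,1.68287,424.9,402.3),(.26135,1.91567,454.9,169),(q[1],q[2],np.hypot(p[0],p[1]),p[2])])
def fk(x,a,b): t=a+b+x[4]; return x[0]+x[1]*np.sin(a)+x[2]*np.sin(t), x[3]+x[1]*np.cos(a)+x[2]*np.cos(t)
f=lambda x: np.r_[fk(x,D[:,0],D[:,1])[0]-D[:,2],fk(x,D[:,0],D[:,1])[1]-D[:,3]]
r=least_squares(f,[50,400,400,0,0]);print(r.x,r.fun)
for R,z in [(620,349),(670,347),(683,345),(683,440)]:
  t=least_squares(lambda v:np.array(fk(r.x,*v))-[R,z],[.4,1.2]);print(R,z,t.x,t.fun)
"
```

```text
[441.03995367 141.29890732 225.67897438] [-3.14039071e+00 -6.41081234e-05  1.59163541e+00] [-11.3570769    0.17376641   3.11780885] 9.612075463974811 11.999455019831657 [2.30815495e-01 1.92145317e-01 1.84693757e+00 3.50812654e-04
 1.10367197e+00 2.09818216e-01]
[1.34410838e+00 4.22993121e+02 4.49601919e+02 4.94148541e+01
 9.20497962e-02] [ 0.00519913  0.03493281  0.11323941 -0.15337137  0.00046753  0.00877681
 -0.0033764  -0.00586794]
620 349 [0.43193546 1.23601338] [0.00000000e+00 5.68434189e-14]
670 347 [0.5561386  1.06019151] [0. 0.]
683 345 [0.59053911 1.01257109] [-2.27373675e-13  0.00000000e+00]
683 440 [0.58524126 0.80891405] [ 0.00000000e+00 -1.13686838e-13]
```

>>> carry_out(slide=[[0.026, 0.001, 0.068], [0.06, 0.001, 0.134], [0.102, 0.002, 0.195], [0.149, 0.003, 0.252], [0.201, 0.004, 0.304], [0.259, 0.005, 0.351], [0.32, 0.006, 0.391], [0.32, 0.006, 0.391]], dr=[[0, 0, 0], [0, 0, 0], [0, 0, 0], [0, 0, 0], [0, 0, 0], [0, 0, 0], [0, 0, 0], [0, 0, 0]], gripper=[0, 0, 0, 0, 0, 0, 0, 0])

```text
clock: 10.4
eef_pos: [522.9, 142.9, 324.1]
eef_rot: [3.138, -0.001, 1.591]
wrist_force: [-11.2, -0.7, 16.1]
finger_gap: 9.5
finger_force: 12.0
```

```bash
python3 -c "
from h import *
s=read_state();print(s['eef_pos'],s['eef_rot'],s['wrist_force'],s['finger_gap'],s['finger_force'])
"
```

```text
[522.89720546 142.92472023 324.06660095] [ 3.13776454e+00 -1.15373847e-03  1.59139047e+00] [-11.19926577  -0.71075571  16.14437599] 9.48536478441107 12.000592052936554
```

>>> carry_out(slide=[[0.058, 0.001, 0.04], [0.126, 0.003, 0.068], [0.198, 0.004, 0.088], [0.27, 0.006, 0.102], [0.344, 0.007, 0.108], [0.403, 0.008, 0.107], [0.462, 0.01, 0.102], [0.462, 0.01, 0.102]], dr=[[0, 0, 0], [0, 0, 0], [0, 0, 0], [0, 0, 0], [0, 0, 0], [0, 0, 0], [0, 0, 0], [0, 0, 0]], gripper=[0, 0, 0, 0, 0, 0, 0, 0])

```text
clock: 11.07
eef_pos: [638.5, 145.0, 346.8]
eef_rot: [3.14, -0.0, 1.591]
wrist_force: [1.3, -1.7, 4.9]
finger_gap: 9.3
finger_force: 12.0
```

```bash
python3 -c "
from h import *
s=read_state();print(s['eef_pos'],s['eef_rot'],s['wrist_force'],s['finger_gap'],s['finger_force'],s['joints'])
"
```

```text
[638.45107484 145.00156056 346.77277755] [ 3.13979576e+00 -5.76737481e-06  1.59094571e+00] [ 1.33257306 -1.6587862   4.87443923] 9.315938350551294 12.000031024217606 [ 1.67462931e-01  5.16478556e-01  1.11927430e+00 -2.58621270e-04
  1.50406153e+00  1.47330573e-01]
```

>>> carry_out(slide=[[0.02, 0, -0.002], [0.04, 0.001, -0.005], [0.055, 0.001, -0.008], [0.067, 0.001, -0.011], [0.075, 0.001, -0.013], [0.075, 0.001, -0.013]], dr=[[0, 0, 0], [0, 0, 0], [0, 0, 0], [0, 0, 0], [0, 0, 0], [0, 0, 0]], gripper=[0, 0, 0, 0, 0, 0])

```text
clock: 11.57
eef_pos: [655.9, 145.4, 343.4]
eef_rot: [3.141, 0.0, 1.591]
wrist_force: [1.7, -3.2, 4.4]
finger_gap: 9.8
finger_force: 12.0
```

```bash
python3 -c "
from h import *
s=read_state();print(s['eef_pos'],s['eef_rot'],s['wrist_force'],s['finger_gap'],s['finger_force'])
"
```

```text
[655.87737231 145.38029621 343.40015689] [3.14077206e+00 4.23639176e-05 1.59121471e+00] [ 1.65670296 -3.19756636  4.42549599] 9.81607190152356 12.00113832950592
```

>>> carry_out(slide=[[0.004, 0, -0.001], [0.008, 0, -0.002], [0.012, 0, -0.003], [0.012, 0, -0.003]], dr=[[0, 0, 0], [0, 0, 0], [0, 0, 0], [0, 0, 0]], gripper=[0, 0, 0, 0])

```text
clock: 11.9
eef_pos: [658.7, 145.4, 342.7]
eef_rot: [3.141, 0.0, 1.591]
wrist_force: [0.9, -2.8, 4.9]
finger_gap: 9.6
finger_force: 12.0
```

>>> carry_out(slide=[[0.004, 0, -0.001], [0.008, 0, -0.002], [0.008, 0, -0.002]], dr=[[0, 0, 0], [0, 0, 0], [0, 0, 0]], gripper=[0, 0, 0])

```text
clock: 12.15
eef_pos: [660.8, 145.5, 342.1]
eef_rot: [3.141, -0.0, 1.591]
wrist_force: [2.1, -2.8, 5.5]
finger_gap: 9.2
finger_force: 12.0
```

>>> carry_out(slide=[[0.004, 0, -0.001], [0.008, 0, -0.002], [0.008, 0, -0.002]], dr=[[0, 0, 0], [0, 0, 0], [0, 0, 0]], gripper=[0, 0, 0])

```text
clock: 12.4
eef_pos: [662.2, 145.5, 341.8]
eef_rot: [-3.14, 0.0, 1.591]
wrist_force: [-5.2, -3.1, 8.1]
finger_gap: 9.8
finger_force: 12.0
```

>>> carry_out(slide=[[0.004, 0, -0.001], [0.008, 0, -0.002], [0.008, 0, -0.002]], dr=[[0, 0, 0], [0, 0, 0], [0, 0, 0]], gripper=[0, 0, 0])

```text
clock: 12.65
eef_pos: [663.0, 145.6, 341.6]
eef_rot: [-3.136, 0.0, 1.592]
wrist_force: [-23.3, -5.9, 14.3]
finger_gap: 9.8
finger_force: 12.0
```

The force rose at x≈662, so the lid is on its stop. I'll ease off and release, then rise.

>>> carry_out(slide=[[-0.006, 0, 0.002], [-0.006, 0, 0.002], [-0.006, 0, 0.002], [-0.006, 0, 0.002], [-0.006, 0, 0.002], [-0.006, 0, 0.1], [-0.006, 0, 0.2], [-0.006, 0, 0.32], [-0.006, 0, 0.32]], dr=[[0, 0, 0], [0, 0, 0], [0, 0, 0], [0, 0, 0], [0, 0, 0], [0, 0, 0], [0, 0, 0], [0, 0, 0], [0, 0, 0]], gripper=[10, 40, 40, 40, 40, 40, 40, 40, 40])

```text
clock: 13.4
eef_pos: [663.1, 145.6, 427.1]
eef_rot: [3.134, -0.001, 1.592]
wrist_force: [-0.0, -0.4, 1.1]
finger_gap: 37.5
finger_force: 0.0
```

>>> carry_out(slide=[[-0.8, -0.1, 0], [-0.8, -0.1, 0], [-0.8, -0.1, 0], [-0.8, -0.1, 0], [-0.8, -0.1, 0], [-0.8, -0.1, 0], [-0.8, -0.1, 0]], dr=[[0, 0, 0], [0, 0, 0], [0, 0, 0], [0, 0, 0], [0, 0, 0], [0, 0, 0], [0, 0, 0]], gripper=[100, 100, 100, 100, 100, 100, 100])

```text
clock: 13.98
eef_pos: [461.9, 120.5, 421.8]
eef_rot: [3.139, -0.0, 1.592]
wrist_force: [1.2, -0.0, 0.6]
finger_gap: 80.8
finger_force: 0.0
```

```bash
python3 - <<'E'
from h import *; import pickle
s=read_state(); m=camera_model('wrist'); im=camera('wrist'); cv2.imwrite('pics/w4.png',im[...,::-1]); pickle.dump((m,im),open('w4.pkl','wb'))
print(s['clock'],s['eef_pos'],s['eef_rot'],s['wrist_force'])
E
```

```text
13.9833 [461.90038991 120.47457643 421.80420188] [ 3.13948559e+00 -4.99707240e-04  1.59171335e+00] [ 1.21275051 -0.02831534  0.61891674]
```

View pics/w4.png

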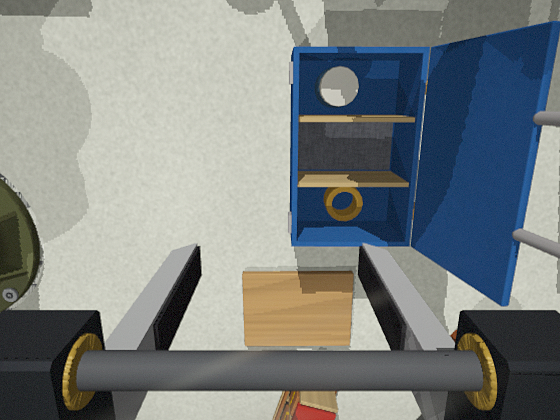

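The lid stands open. The case rim corners are at about (292,47), (430,47), (411,246), (291,245), and the dividers are near rows 118 and 180, with the jar and collar in place. I'll take the divider edges from an enlarged crop.

```bash
python3 - <<'E'
from h import *; import pickle
m,im=pickle.load(open('w4.pkl','rb'))
for p in [(292,47),(430,47),(411,246),(291,245)]: print(np.round(back(m,*p,86),1))
c=im[100:200,280:440,::-1]; cv2.imwrite('pics/c4.png',cv2.resize(c,(800,500),interpolation=cv2.INTER_CUBIC))
# predicted divider-top edges from case pose
C=np.array([547,144]);y=.021
f=210/np.tan(np.radians(m['vfov']/2))
def pr(X): q=np.array(m['R'])@X+m['t']; return np.round([m['cx']+f*q[0]/q[2],m['cy']+f*q[1]/q[2]],1)
for yy in (39,34,-34,-39):
  for xx in (-50,0):
    print(yy,xx,pr(np.r_[C+[xx*np.cos(y)-yy*np.sin(y),xx*np.sin(y)+yy*np.cos(y)],80]))
E
```

```text
[474.4 251.9  86. ]
[616.4 255.1  86. ]
[622.6  35.6  86. ]
[480.   33.9  86. ]
39 -50 [309.7 117. ]
39 0 [355.4 117.1]
34 -50 [309.6 121.7]
34 0 [355.1 121.7]
-34 -50 [308.3 182.3]
-34 0 [351.8 182.3]
-39 -50 [308.2 186.6]
-39 0 [351.6 186.6]
```

View pics/c4.png

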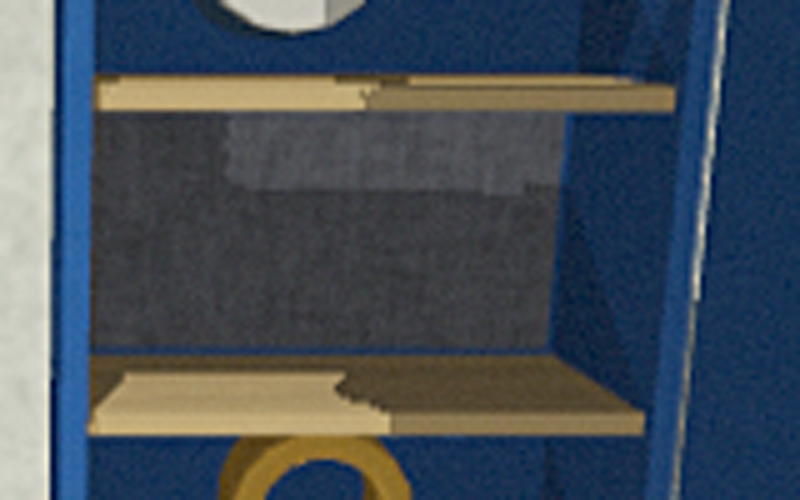

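The divider edges in the crop match the predicted case pose to about 1 px, so the bay centre is (548,144) with yaw 0.021. Next I'll fetch the firm (right) stamp.

>>> carry_out(slide=[[0.09, -0.96, -0.16], [0.09, -0.96, -0.16], [0.09, -0.96, -0.16], [0.09, -0.96, -0.16], [0.09, -0.96, -0.16], [0.09, -0.96, -0.16], [0.09, -0.96, -0.16]], dr=[[0, 0, -0.0475], [0, 0, -0.0475], [0, 0, -0.0475], [0, 0, -0.0475], [0, 0, -0.0475], [0, 0, -0.0475], [0, 0, -0.0475]], gripper=[100, 100, 100, 100, 100, 100, 100])

```text
clock: 14.62
eef_pos: [486.6, -124.8, 378.5]
eef_rot: [-3.139, 0.001, 1.288]
wrist_force: [0.2, 0.3, -0.4]
finger_gap: 93.9
finger_force: 0.0
```

>>> carry_out(slide=[[0.09, -0.68, -0.64], [0.09, -0.68, -0.64], [0.09, -0.68, -0.64], [0.09, -0.68, -0.64], [0.09, -0.68, -0.64], [0.09, -0.68, -0.64], [0.09, -0.68, -0.64], [0.09, -0.68, -0.64]], dr=[[0, 0, 0], [0, 0, 0], [0, 0, 0], [0, 0, 0], [0, 0, 0], [0, 0, 0], [0, 0, 0], [0, 0, 0]], gripper=[100, 100, 100, 100, 100, 100, 100, 100])

```text
clock: 15.28
eef_pos: [508.5, -290.0, 219.1]
eef_rot: [-3.139, -0.001, 1.292]
wrist_force: [-0.1, 0.7, -1.0]
finger_gap: 94.1
finger_force: 0.0
```

```bash
python3 - <<'E'
from h import *
s=read_state(); m=camera_model('wrist'); im=camera('wrist')
print(s['clock'],s['eef_pos'],s['eef_rot'],s['wrist_force'])
for b in mask_blobs(red(im),300): print(b.sum(),rect(m,b,66))
E
```

```text
15.2833 [ 508.48067446 -290.01865706  219.14466215] [-3.13891266e+00 -1.04525394e-03  1.29169597e+00] [-0.0916518   0.72601939 -0.99936044]
4883 ((520.3880004882812, -242.3000946044922), (32.993106842041016, 57.053348541259766), 74.09283447265625)
4264 ((506.872802734375, -289.39959716796875), (34.7558479309082, 57.18745040893555), 74.1036148071289)
```

>>> carry_out(slide=[[-0.006, 0, -0.15], [-0.006, 0, -0.28], [-0.006, 0, -0.37], [-0.006, 0, -0.412], [-0.006, 0, -0.412], [-0.006, 0, -0.412], [-0.006, 0, -0.412], [-0.006, 0, -0.412], [-0.006, 0, -0.412], [-0.006, 0, -0.412]], dr=[[0, 0, 0], [0, 0, 0], [0, 0, 0], [0, 0, 0], [0, 0, 0], [0, 0, 0], [0, 0, 0], [0, 0, 0], [0, 0, 0], [0, 0, 0]], gripper=[100, 100, 100, 100, 50, 50, 50, 50, 50, 50], newtons=20)

```text
clock: 16.17
eef_pos: [506.8, -289.7, 118.9]
eef_rot: [3.14, 0.0, 1.293]
wrist_force: [-1.5, 1.0, 7.4]
finger_gap: 60.0
finger_force: 20.0
```

```bash
python3 -c "
from h import *
s=read_state();print(s['eef_pos'],s['eef_rot'],s['wrist_force'],s['finger_gap'],s['finger_force'])"
```

```text
[ 506.83010331 -289.66671262  118.93898852] [3.14022177e+00 4.11726937e-04 1.29288688e+00] [-1.50864264  0.96924183  7.38123122] 59.971852368663946 20.002718567848206
```

>>> carry_out(slide=[[0, 0, 0.1], [0, 0, 0.24], [0, 0, 0.36], [-0.06, 0.744, 0.36], [-0.06, 0.744, 0.36], [-0.06, 0.744, 0.36], [-0.06, 0.744, 0.36], [-0.06, 0.744, 0.36], [-0.06, 0.744, 0.36], [-0.06, 0.744, 0.36]], dr=[[0, 0, 0], [0, 0, 0], [0, 0, 0], [0, 0, -0.2024], [0, 0, -0.2024], [0, 0, -0.2024], [0, 0, -0.2024], [0, 0, -0.2024], [0, 0, -0.2024], [0, 0, -0.2024]], gripper=[50, 50, 50, 50, 50, 50, 50, 50, 50, 50])

```text
clock: 17.0
eef_pos: [491.5, -102.0, 208.3]
eef_rot: [3.141, -0.0, 0.434]
wrist_force: [-0.4, -0.8, -0.6]
finger_gap: 59.6
finger_force: 20.0
```

>>> carry_out(slide=[[0, 0, 0], [0, 0, 0], [0, 0, -0.1], [0, 0, -0.18], [0, 0, -0.24], [0, 0, -0.28], [0, 0, -0.28], [0, 0, -0.28]], dr=[[0, 0, -0.062], [0, 0, -0.062], [0, 0, -0.062], [0, 0, -0.062], [0, 0, -0.062], [0, 0, -0.062], [0, 0, -0.062], [0, 0, -0.062]], gripper=[50, 50, 50, 50, 50, 50, 50, 50])

```text
clock: 17.67
eef_pos: [491.7, -103.6, 138.2]
eef_rot: [-3.141, 0.0, 0.048]
wrist_force: [-0.1, -0.3, -1.8]
finger_gap: 59.3
finger_force: 20.0
```

```bash
python3 -c "
from h import *
s=read_state();print(s['clock'],s['eef_pos'],s['eef_rot'],s['wrist_force'],s['finger_gap'],s['finger_force'],s['joints'])"
```

```text
17.6667 [ 491.67263624 -103.56213436  138.18541629] [-3.14149682e+00  1.67028064e-04  4.84069366e-02] [-0.10801182 -0.3281808  -1.75898008] 59.30019657800106 19.99892681837082 [-2.80516457e-01  4.03102745e-01  1.80688242e+00  4.57741132e-05
  9.31796519e-01  1.24184564e+00]
```

>>> carry_out(slide=[[0, 0, -0.02], [0, 0, -0.036], [0, 0, -0.046], [0, 0, -0.05], [0, 0, -0.052], [0, 0, -0.052]], dr=[[0, 0, -0.003], [0, 0, -0.003], [0, 0, -0.003], [0, 0, -0.003], [0, 0, -0.003], [0, 0, -0.003]], gripper=[50, 50, 50, 50, 50, 50])

```text
clock: 18.17
eef_pos: [491.6, -103.5, 125.0]
eef_rot: [3.142, -0.0, 0.03]
wrist_force: [0.3, 0.3, -2.1]
finger_gap: 59.6
finger_force: 20.0
```

>>> carry_out(slide=[[0, 0, -0.003], [0, 0, -0.006], [0, 0, -0.006]], dr=[[0, 0, 0], [0, 0, 0], [0, 0, 0]], gripper=[50, 50, 50])

```text
clock: 18.42
eef_pos: [491.8, -103.5, 124.8]
eef_rot: [3.141, -0.001, 0.03]
wrist_force: [-8.6, 2.7, 18.4]
finger_gap: 59.6
finger_force: 20.0
```

>>> carry_out(slide=[[0, 0, 0.005], [0, 0, 0.005], [0, 0, 0.005], [0, 0, 0.005], [0, 0, 0.12], [0, 0, 0.25], [0, 0, 0.28], [0, 0, 0.28], [0, 0, 0.28], [0, 0, 0.28]], dr=[[0, 0, 0], [0, 0, 0], [0, 0, 0], [0, 0, 0], [0, 0, 0], [0, 0, 0], [0, 0, 0.2486], [0, 0, 0.2486], [0, 0, 0.2486], [0, 0, 0.2486]], gripper=[70, 90, 90, 90, 90, 90, 90, 90, 90, 90])

```text
clock: 19.25
eef_pos: [491.6, -103.5, 193.5]
eef_rot: [3.141, -0.0, 0.536]
wrist_force: [0.5, 1.2, -0.7]
finger_gap: 84.3
finger_force: 0.0
```

>>> carry_out(slide=[[0, 0, 0.06], [0, 0, 0.06], [0, 0, 0.06], [0, 0, 0.06], [0, 0, 0.06], [0, 0, 0.06], [0, 0, 0.06], [0, 0, 0.06], [0, 0, 0.06], [0, 0, 0.06]], dr=[[0, 0, 0.169], [0, 0, 0.169], [0, 0, 0.169], [0, 0, 0.169], [0, 0, 0.169], [0, 0, 0.169], [0, 0, 0.169], [0, 0, 0.169], [0, 0, 0.169], [0, 0, 0.169]], gripper=[75, 75, 75, 75, 75, 75, 75, 75, 75, 75])

```text
clock: 20.08
eef_pos: [491.5, -103.5, 208.2]
eef_rot: [-3.141, -0.0, 1.594]
wrist_force: [-0.9, 0.3, -0.7]
finger_gap: 70.6
finger_force: 0.0
```

```bash
python3 - <<'E'
from h import *
s=read_state(); m=camera_model('wrist'); im=camera('wrist'); cv2.imwrite('pics/w5.png',im[...,::-1])
print(s['clock'],s['eef_pos'],s['eef_rot'],s['wrist_force'],s['finger_gap'])
for b in mask_blobs(red(im),300): print(b.sum(),rect(m,b,72))
E
```

```text
20.0833 [ 491.53579171 -103.52157389  208.22806841] [-3.14135132e+00 -6.29217699e-05  1.59426401e+00] [-0.89407744  0.28895412 -0.73278925] 70.56443596164459
4860 ((491.79510498046875, -102.43695831298828), (33.291709899902344, 58.13806915283203), 1.7520198822021484)
2124 ((519.8145751953125, -231.9972381591797), (60.24369430541992, 24.282087326049805), 1.4227474927902222)
```

View pics/w5.png

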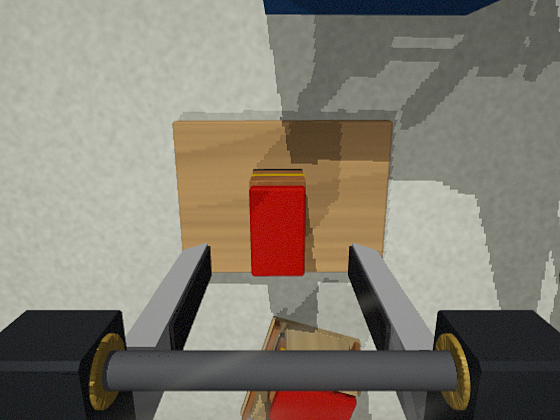

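The stamp stands upright on the board, its cap centred at about (277,230), i.e. at (491.8,-103). Its length lies along the case's y, so I'll regrip it by the long faces.

>>> carry_out(slide=[[0, 0, -0.13], [0, 0, -0.25], [0, 0, -0.31], [0, 0, -0.329], [0, 0, -0.329], [0, 0, -0.329], [0, 0, -0.329], [0, 0, -0.329], [0, 0, -0.329], [0, 0, -0.329]], dr=[[0, 0, 0], [0, 0, 0], [0, 0, 0], [0, 0, 0], [0, 0, 0], [0, 0, 0], [0, 0, 0], [0, 0, 0], [0, 0, 0], [0, 0, 0]], gripper=[75, 75, 75, 75, 25, 25, 25, 25, 25, 25], newtons=20)

```text
clock: 20.97
eef_pos: [491.8, -103.6, 126.8]
eef_rot: [3.141, 0.0, 1.591]
wrist_force: [-2.3, -0.3, 6.3]
finger_gap: 35.7
finger_force: 20.0
```

```bash
python3 -c "
from h import *
s=read_state();print(s['eef_pos'],s['eef_rot'],s['wrist_force'],s['finger_gap'],s['finger_force'])"
```

```text
[ 491.75016269 -103.56440211  126.79371305] [3.14068352e+00 3.05829367e-04 1.59114475e+00] [-2.3059186  -0.3256599   6.26411247] 35.748762015621296 20.001632273197174
```

>>> carry_out(slide=[[0, 0, 0.1], [0, 0, 0.25], [0, 0, 0.42], [0.149, 0.989, 0.453], [0.149, 0.989, 0.453], [0.149, 0.989, 0.453], [0.149, 0.989, 0.453], [0.149, 0.989, 0.453], [0.149, 0.989, 0.453], [0.149, 0.989, 0.453]], dr=[[0, 0, 0], [0, 0, 0], [0, 0, 0], [0, 0, 0], [0, 0, 0], [0, 0, 0], [0, 0, 0], [0, 0, 0], [0, 0, 0], [0, 0, 0]], gripper=[25, 25, 25, 25, 25, 25, 25, 25, 25, 25])

```text
clock: 21.8
eef_pos: [528.8, 149.5, 239.7]
eef_rot: [3.141, -0.001, 1.596]
wrist_force: [0.2, -0.0, -1.6]
finger_gap: 36.0
finger_force: 20.0
```

```bash
python3 -c "
from h import *
s=read_state();m=camera_model('wrist');im=camera('wrist');print(s['clock'],s['eef_pos'],s['eef_rot'],s['wrist_force'],s['finger_gap'],s['finger_force'])
z=s['eef_pos'][2]-114.8+60
for b in mask_blobs(red(im),300): print(b.sum(),z,rect(m,b,z))
cv2.imwrite('pics/w6.png',im[...,::-1])"
```

```text
21.8 [528.81740891 149.49701499 239.73131532] [ 3.14075748e+00 -1.27537838e-03  1.59600662e+00] [ 0.24472033 -0.03913327 -1.62266188] 35.998933635230635 20.000191032886505
9743 184.93131531946682 ((530.3709106445312, 154.08445739746094), (33.601036071777344, 53.4591178894043), 1.4823943376541138)
```

View pics/w6.png

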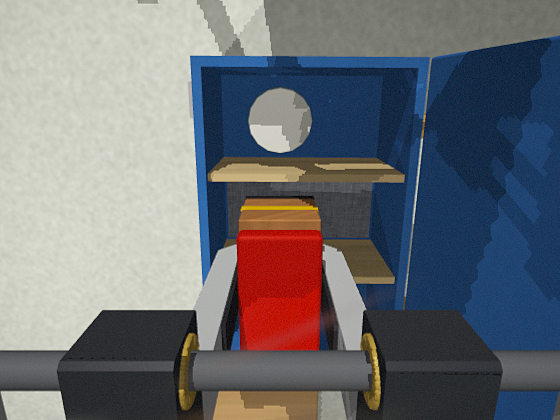

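The stamp is held over the bay and the jar, dividers and lid look undisturbed; the lower divider's top is near row 280. I'll let the arm settle before lowering.

>>> carry_out(slide=[[0, 0, -0.1], [0, 0, -0.12], [0, 0, -0.12], [0, 0, -0.12]], dr=[[0, 0, 0], [0, 0, 0], [0, 0, 0], [0, 0, 0]], gripper=[25, 25, 25, 25])

```text
clock: 22.18
eef_pos: [528.9, 143.0, 209.8]
eef_rot: [-3.141, 0.0, 1.59]
wrist_force: [0.3, 0.3, -0.7]
finger_gap: 35.7
finger_force: 20.0
```

```bash
python3 - <<'E'
from h import *
s=read_state();m=camera_model('wrist');im=camera('wrist');print(s['clock'],s['eef_pos'],s['eef_rot'],s['wrist_force'])
z=s['eef_pos'][2]-114.8+60
for b in mask_blobs(red(im),3000):
    vs,us=np.nonzero(b); r0=[vs[us==u].min() for u in range(us.min()+15,us.max()-15)]
    u0=(us.min()+us.max())/2; v0=np.median(r0); print('cap +y edge',back(m,u0,v0,z),'pix',u0,v0)
f=210/np.tan(np.radians(m['vfov']/2))
def pr(X): q=np.array(m['R'])@X+m['t']; return np.round([m['cx']+f*q[0]/q[2],m['cy']+f*q[1]/q[2]],1)
C=np.array([548,144]);y=.021
for yy in (39,34,-34,-39):
    for xx in (-50,50): print(yy,xx,pr(np.r_[C+[xx*np.cos(y)-yy*np.sin(y),xx*np.sin(y)+yy*np.cos(y)],80]))
cv2.imwrite('pics/w7.png',im[...,::-1])
E
```

```text
22.1833 [528.88868536 143.02257258 209.76349616] [-3.14112131e+00  1.22766957e-04  1.59027111e+00] [ 0.25994422  0.31956594 -0.72592137]
cap +y edge [529.96215058 174.26875508 154.96349616] pix 279.5 230.0
39 -50 [222.4 172.2]
39 50 [397.7 172.1]
34 -50 [222.7 180.8]
34 50 [397.  180.7]
-34 -50 [227.3 287.7]
-34 50 [387.7 287.7]
-39 -50 [227.6 294.9]
-39 50 [387.1 294.9]
```

View pics/w7.png

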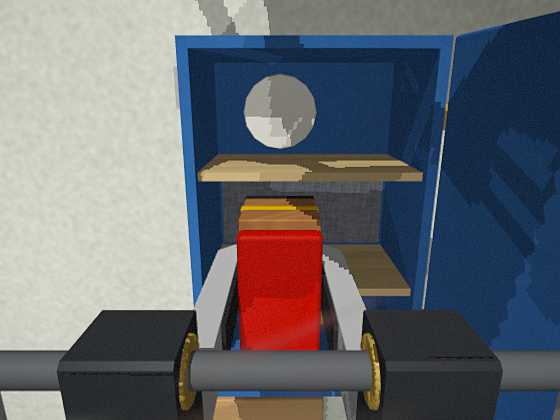

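Both divider edges agree with prediction (rows 181 and 288–295), and the cap's edge at row 230 puts the stamp centred within about 1 mm. Lowering now.

>>> carry_out(slide=[[0, 0, -0.04], [0, 0, -0.08], [0, 0, -0.12], [0, 0, -0.16], [0, 0, -0.16]], dr=[[0, 0, 0], [0, 0, 0], [0, 0, 0], [0, 0, 0], [0, 0, 0]], gripper=[25, 25, 25, 25, 25])

```text
clock: 22.65
eef_pos: [528.0, 143.5, 166.8]
eef_rot: [-3.138, 0.001, 1.591]
wrist_force: [-0.6, -0.7, -1.5]
finger_gap: 36.0
finger_force: 20.0
```

>>> carry_out(slide=[[0, 0, -0.04], [0, 0, -0.08], [0, 0, -0.12], [0, 0, -0.15], [0, 0, -0.17], [0, 0, -0.17]], dr=[[0, 0, 0], [0, 0, 0], [0, 0, 0], [0, 0, 0], [0, 0, 0], [0, 0, 0]], gripper=[25, 25, 25, 25, 25, 25])

```text
clock: 23.15
eef_pos: [528.4, 143.7, 125.6]
eef_rot: [-3.14, 0.0, 1.591]
wrist_force: [0.7, -1.1, -1.2]
finger_gap: 35.9
finger_force: 20.0
```

Clean so far; now the last 5 mm to contact.

>>> carry_out(slide=[[0, 0, -0.006], [0, 0, -0.012], [0, 0, -0.016], [0, 0, -0.018], [0, 0, -0.018]], dr=[[0, 0, 0], [0, 0, 0], [0, 0, 0], [0, 0, 0], [0, 0, 0]], gripper=[25, 25, 25, 25, 25])

```text
clock: 23.57
eef_pos: [528.8, 143.7, 122.5]
eef_rot: [3.141, -0.0, 1.591]
wrist_force: [-0.1, -0.1, -1.0]
finger_gap: 35.9
finger_force: 20.0
```

>>> carry_out(slide=[[0, 0, -0.002], [0, 0, -0.004], [0, 0, -0.004]], dr=[[0, 0, 0], [0, 0, 0], [0, 0, 0]], gripper=[25, 25, 25])

```text
clock: 23.82
eef_pos: [528.8, 143.7, 121.4]
eef_rot: [-3.142, 0.0, 1.591]
wrist_force: [0.1, 0.3, -1.4]
finger_gap: 36.3
finger_force: 20.0
```

>>> carry_out(slide=[[0, 0, -0.002], [0, 0, -0.004], [0, 0, -0.005], [0, 0, -0.005]], dr=[[0, 0, 0], [0, 0, 0], [0, 0, 0], [0, 0, 0]], gripper=[25, 25, 25, 25])

```text
clock: 24.15
eef_pos: [528.9, 143.8, 120.8]
eef_rot: [3.141, 0.0, 1.591]
wrist_force: [-3.7, -0.7, 7.4]
finger_gap: 35.7
finger_force: 20.0
```

>>> carry_out(slide=[[0, 0, 0], [0, 0, 0], [0, 0, 0], [0, 0, 0], [0, 0, 0.08], [0, 0, 0.2], [0, 0, 0.35], [0, 0, 0.5], [0, 0, 0.65], [0, 0, 0.8]], dr=[[0, 0, 0], [0, 0, 0], [0, 0, 0], [0, 0, 0], [0, 0, 0], [0, 0, 0], [0, 0, 0], [0, 0, 0], [0, 0, 0], [0, 0, 0]], gripper=[42, 52, 52, 52, 52, 52, 52, 52, 52, 52])

```text
clock: 24.98
eef_pos: [528.4, 143.7, 322.1]
eef_rot: [3.141, -0.0, 1.591]
wrist_force: [0.1, 0.3, -0.7]
finger_gap: 48.4
finger_force: 0.0
```

>>> carry_out(slide=[[-0.5, -0.2, 0.3], [-0.5, -0.2, 0.3], [-0.5, -0.2, 0.3], [-0.5, -0.2, 0.3], [-0.5, -0.2, 0.3], [-0.5, -0.2, 0.3], [-0.5, -0.2, 0.3]], dr=[[0, 0, 0], [0, 0, 0], [0, 0, 0], [0, 0, 0], [0, 0, 0], [0, 0, 0], [0, 0, 0]], gripper=[52, 52, 52, 52, 52, 52, 52])

```text
clock: 25.57
eef_pos: [404.2, 93.8, 394.7]
eef_rot: [-3.141, -0.0, 1.591]
wrist_force: [-0.1, 0.7, -0.9]
finger_gap: 49.0
finger_force: 0.0
```

```bash
python3 - <<'E'
from h import *
s=read_state();m=camera_model('wrist');im=camera('wrist');print(s['clock'],s['eef_pos'],s['wrist_force'],s['finger_gap'])
for b in mask_blobs(red(im),300): print(b.sum(),rect(m,b,66))
t=camera('top'); cv2.imwrite('pics/fin.png',np.hstack([cv2.resize(im,(400,300)),cv2.resize(t,(400,300))])[...,::-1])
E
```

```text
25.5667 [404.15999909  93.83731973 394.74766437] [-0.06231981  0.72647116 -0.8822493 ] 48.968839635419776
1645 ((529.812255859375, 144.13938903808594), (33.995174407958984, 55.78565979003906), 1.2243151664733887)
333 ((511.147705078125, -225.55523681640625), (42.003273010253906, 27.958208084106445), 1.245820164680481)
```

View pics/fin.png

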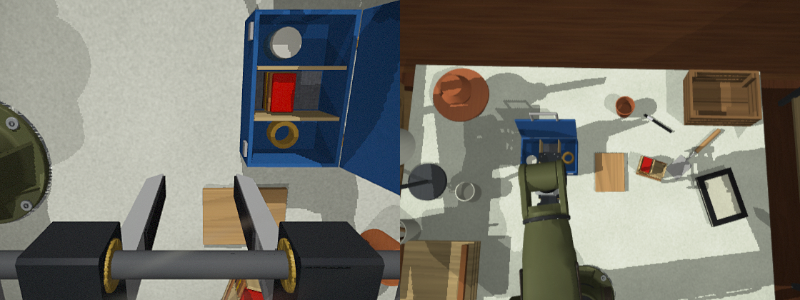

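The stamp stands in the middle bay (red cap at about (283,93) in the left picture, cap at z 66, square to the dividers). The lid is open, the limp stamp is still in the rack, and everything else is in place.

```bash
python3 -c "
from cell import *
print(sign_off())"
```

```text
the job is handed in; nothing more can be done
None
```

The right stamp proved firm and now stands upright in the case's middle bay, with the lid resting open on its stop; the limp left one is still in the rack, nothing else was disturbed as far as the last pictures show, and the job was handed in at about 26 s.

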